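# Slide a decorating chuck into the recess of a banding wheel

### The job

Pick up the lavender decorating chuck and set it down flat on the green landing patch of the plate on the banding wheel, square to the brown guide rail. Keeping it on the plate, slide it gently towards the wheel's middle (the rail can guide it) until it drops fully home, flat in the dark recess, then let go. Never press or knock it against the wheel with more than about 20 N, and leave the mug, bowl and jar where they stand.

Things in the scene. Friction and masses are not known exactly. Their poses are not given: they have to be found in the camera images.
- chuck: Loose decorating chuck, 0.2 to 0.35 kg. Lavender square foot 80 x 80 x 12 mm; on its middle a pale wooden square post 38 x 38 mm, sides parallel to the foot's, cork-capped top 62 mm above the foot's underside. Origin: centre of the underside, z up, x and y along the foot's sides. Any quarter turn fits equally. Starts on the bench left or right of the wheel.
- wheel: Locked banding wheel, never moves: turquoise base, yellow column, dark steel head 260 mm across. Origin: on the bench under the head's centre, z up. A plywood plate is clamped on the head, its sides parallel to wheel x and y but only roughly centred: the whole plate (deck, recess, rail, patch) sits up to 8 mm off either way in wheel x and in y. This offset is not measured; find it by contact.
- recess (a point): Nominal centre of the recess: fixed to the wheel, on its axis, 109 mm up at deck level, wheel axes; the real recess is off by the plate's unmeasured offset. Square hole with dark floor, 83 x 83 mm (1.5 mm to spare on each side of the foot), sides along x and y, 6 mm deep; the seated foot stands 6 mm proud. No stop beyond it: the drop is the only sign of having arrived.
- landing (a point): Nominal set-down point for the chuck's centre, fixed to the wheel, wheel axes: x = -90, y = -12 mm from point recess, on the deck (109 mm up). The deck is flat from x -140 to +56, y -73 to +41 mm about the recess. The green patch, 92 x 113 mm, flush, covers x -136 to -44, y -72 to +41 mm: a chuck set down here stands on it. From here slide to +x.
- rail (a point): Nominal point on the inner face of the dark brown guide rail, at deck level beside the landing: x = -90, y = +41.5 mm from point recess, wheel axes; off by the plate's offset. The rail runs along x over the whole plate, on its +y side, stands 8 mm above the deck, 14 mm thick. Its inner face is in line with the recess's +y wall.
- mug: Cream mug, 82 mm across, 90 mm tall, handle to its own +y; bystander standing on the bench on the other side of the wheel from the chuck. Origin: centre of underside.
- bowl: Cobalt blue bowl, 110 mm across, 55 mm tall, bystander at the back left of the bench. Origin: centre of underside.
- jar: White glaze jar with orange cap, 68 mm across, 85 mm tall, bystander at the back right of the bench. Origin: centre of underside.

How it is judged:
On the way, in this order (a step that is already met when the one before it is completed fails the run):
1. the chuck is set down flat on the plate's landing end: its centre 50 to 130 mm out from the wheel's centre on the landing side, at deck height, touching the plate, square to the rail within 0.15 rad (x of chuck in the frame of wheel between -0.13 and -0.05 m and y of chuck in the frame of wheel between -0.06 and 0.04 m and z of chuck in the frame of wheel between 0.107 and 0.1115 m and angle between chuck's own z axis and vertical below 0.05 rad and contact force between chuck and wheel above 0.3 N and (angle between the x axis of chuck and the x axis of wheel, either way round below 0.15 rad or angle between the x axis of chuck and the y axis of wheel, either way round below 0.15 rad)), for 0.1 s.
2. still on the deck and touching it, the chuck is slid to within 45 to 10 mm of the wheel's centre (x of chuck in the frame of wheel between -0.045 and -0.01 m and z of chuck in the frame of wheel between 0.1065 and 0.1115 m and contact force between chuck and wheel above 0.3 N), for 0.1 s.
At the end, for the whole second after the job is handed in: The chuck lies flat (within 0.03 rad) in the recess: its underside less than 105 mm above the bench (deck 109, recess floor 103), within 20 mm of the wheel's centre, released and at rest (z of chuck in the frame of wheel between 0.1 and 0.105 m and horizontal distance between chuck and wheel below 0.02 m and angle between chuck's own z axis and vertical below 0.03 rad and contact force between chuck and the fingers below 0.05 N and linear speed of chuck below 0.01 m/s); the robot touches nothing.
It fails at once if the chuck is pressed or knocked against the wheel or its plate with more than 20 N (contact force between chuck and wheel above 20 N).
It fails at once if mug, bowl or jar moved more than 20 mm or tipped (distance of any of mug, bowl, jar from where it was at the start of the episode above 0.02 m or angle between any of mug, bowl, jar's own z axis and vertical above 0.3 rad).
It also fails if it takes over 72 s, if anything falls off the work surface, if the arm or the gripper's body presses on something with over 40 N, if the wrist force passes 120 N, or if a joint passes its speed limit or range.

### The arm

A 6-joint arm with a two-finger parallel gripper is mounted at the origin on the work surface. World frame = base frame: x ahead of the robot, y to its left, z up, the work surface at z = 0. Lengths are in m, angles in rad, forces in N, time in s.
With the tool pointing down it reaches from about 0.25 to 0.775 m from the base axis. Payload 4 kg.
Tool frame: the origin (TCP) lies midway between the tips of the shut fingers; the grasp point (between the pads) lies 19 mm behind it; z points along the fingers, y is the line along which they close (so a half turn about z gives the same grasp; the last joint's range is limited). The gripper opens to 94 mm and grips with 3 to 60 N. Pads are 16 mm wide; open, the fingers measure 119 mm over their backs; the gripper's body (75 mm by 177 mm) begins 78 mm behind the grasp point.
Start: joints at [-1.432, 0.087, 1.371, -0, 1.684, -0.103], TCP at [0.132, -0.534, 0.206] pointing down, gripper open.
Joint ranges: [-3.1, 3.1], [-0.76, 2.03], [0.27, 2.55], [-1.08, 4.22], [0.17, 2.65], [-2.57, 2.57]. Speed limits (rad/s): [2.79, 2.79, 3.14, 3.14, 3.14, 3.14].

### API

Orientations are given as [roll, pitch, yaw] about the fixed x, y, z axes, in that order (R = Rz(yaw) Ry(pitch) Rx(roll)).
In Python, from bench import robot gives the robot as it stands.
- The arm moves only by the tool servo_tool, never from a script. Its argument "moves" is a list of rows, each a list of 5 numbers: the shift along the tool's x, y, z in units of 25 mm (1.0 is 25 mm), then the turn about the tool's z in units of 6 degrees (1.0 is 6 degrees), then the closure, from 0 (fully open) to 1 (shut). In form: [[dx, dy, dz, yaw, gripper], ...]. A call has 1 to 10 rows; each row is the pose to reach, as a shift and turn from the pose commanded when the call began, along the tool's axes at that moment; what a row does not reach only later rows make up. A row lasts 1/12 s, in which the tool goes at most 41.7 mm and 7.16 degrees, less where a joint would pass 70% of its speed; a pose out of reach is approached as far as the arm can. A call with a gripper value outside its range is refused whole. The fingers move at their own pace and stop on an object; the grip force is fixed at half the most. Time passes only in rows, so rows that repeat a pose let the fingers close. It gives the time, the measured TCP pose, the force, the opening and the grip force at its end, in the units of the state.
- robot.get_obs(): the state, without advancing time (a new reading comes with each control period).
- robot.snapshot(name): name is "scene" or "top" or "wrist"; returns a dict with "image" (420x560x3 uint8, blue, green, red), "fx", "fy", "cx", "cy" (pixels), "k1" (the pictures are not rectified: a ray, as slopes to the right and down, at radius r is drawn at 1 + k1 r^2 times it, then the intrinsics apply), "eye" and "orientation" of the camera in the world; the wrist camera has in their place "T_tool_cam" (4x4, takes a point from camera to tool coordinates, whose origin is the TCP and whose axes are the flange's). Camera axes: x right, y down, z forward; pixel columns grow to the right and rows downward; lengths in m; the calibration is good to about 2 mm. A picture is of the moment at which its call begins: read the wrist's pose just before it. There is no depth.
- robot.close_job(): hands the job in; it is judged then, once.
The state is a dict: "time": time; "joint_positions": joint angles; "qvel": joint speeds; "joint_torque": joint torques, N m; "tool_pos": TCP position; "ee_rot": TCP orientation; "wrist_force": force on the tool from outside, world axes, zero at the start; "wrist_torque": the same for the moment, N m; "width": finger opening in m; "finger_force": force on a finger pad.
Only numpy, scipy, OpenCV 4.12 (cv2) and the standard library are available. Lean on these libraries where they do the work, as an engineer would, in place of code of your own. Each camera call takes 0.05 s, during which the arm holds its last target. There are 200 camera calls.

## Working session

There is one attempt and no reset: what is moved stays moved. The work goes in short steps, Python scripts to look and compute and a tool call to move; the robot and the scene stay as the last step left them, time stands still between calls to the robot, and variables do not carry over. Pictures are saved under pics/ and viewed, at most 10 in all, crops included, and the job is handed in when it is done.

Besides the shell and the picture viewer there is one more tool, called after "Request:" in YAML: its name, and indented under it one key for each argument. servo_tool: Moves the arm, as the interface text tells. Its arguments: {"type":"object","properties":{"moves":{"type":"array"}},"required":["moves"]}

```bash
mkdir -p pics
python3 - <<'E'
from bench import robot
import cv2,numpy as np
o=robot.get_obs();print(o)
ims=[]
for n in("scene","top"):
    s=robot.snapshot(n);cv2.imwrite(f"pics/{n}0.png",s["image"]);np.save(f"pics/{n}0.npy",s,allow_pickle=True)
    print({k:v for k,v in s.items() if k!="image"})
E
```

```text
{'time': 0.0, 'joint_positions': array([-1.43210715e+00,  8.79469976e-02,  1.37223679e+00, -3.40262592e-05,
        1.68359515e+00, -1.03133223e-01]), 'qvel': array([ 6.37292635e-04, -1.92574885e-03,  6.78087190e-04,  5.38675349e-04,
       -9.67810370e-04, -5.34333520e-06]), 'joint_torque': array([-1.34935173e-03, -3.40190721e+01, -3.02427042e+01,  7.15748733e-02,
        3.33115587e-02, -1.84950677e-04]), 'tool_pos': array([ 0.13160014, -0.53346147,  0.20431741]), 'ee_rot': array([-3.13941450e+00, -1.91440787e-04,  2.41818400e-01]), 'wrist_force': array([-0.3710569 , -0.07521053,  0.3171641 ]), 'wrist_torque': array([ 0.0096975 ,  0.01393118, -0.03752477]), 'finger_force': 0.0, 'width': 0.09371039683638553}
{'fx': 453.1018056114607, 'fy': 453.1018056114607, 'cx': 280.2577093517982, 'cy': 206.21197200176405, 'k1': 0.020517566589957084, 'eye': array([0.9336326 , 0.47540495, 0.91253377]), 'orientation': array([-2.49252045,  0.01307527,  2.47099832])}
{'fx': 384.941667345239, 'fy': 384.941667345239, 'cx': 277.87474386951845, 'cy': 205.6347182412161, 'k1': -0.06587837492825727, 'eye': array([ 0.43756246, -0.00881558,  0.93380784]), 'orientation': array([-3.00328955, -0.00746999, -1.55740543])}
```

View pics/top0.png

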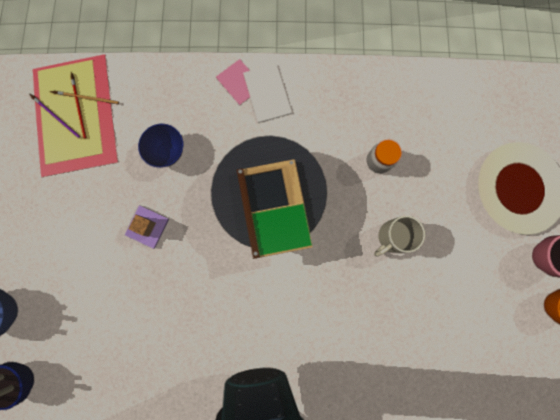

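View pics/scene0.png

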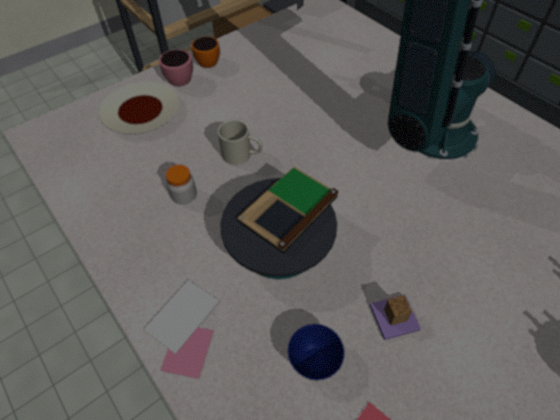

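The top view shows the chuck left at (147,227), the plate with the green patch at (281,230), the recess at (268,188) and the rail on the left side. The scene view confirms it, with the chuck at (396,315) and the wheel at (280,225).

```bash
cat > h.py <<'E'
import cv2,numpy as np
from scipy.spatial.transform import Rotation as Ro
def cam(s,obs=None):
    if "eye" in s: return np.array(s["eye"]),Ro.from_euler("xyz",s["orientation"]).as_matrix()
    T=np.eye(4);T[:3,:3]=Ro.from_euler("xyz",obs["ee_rot"]).as_matrix();T[:3,3]=obs["tool_pos"]
    M=T@s["T_tool_cam"];return M[:3,3],M[:3,:3]
def plane(s,px,z,obs=None):
    e,R=cam(s,obs)
    K=np.array([[s["fx"],0,s["cx"]],[0,s["fy"],s["cy"]],[0,0,1.]])
    u=cv2.undistortPoints(np.array(px,float).reshape(-1,1,2),K,np.array([s["k1"],0,0,0.]))[:,0]
    d=np.c_[u,np.ones(len(u))]@R.T
    return e+d*((z-e[2])/d[:,2])[:,None]
def blob(im,lo,hi,near=None):
    m=cv2.inRange(cv2.cvtColor(im,cv2.COLOR_BGR2HSV),np.array(lo),np.array(hi))
    m=cv2.morphologyEx(m,cv2.MORPH_CLOSE,np.ones((3,3),np.uint8))
    cs=[c for c in cv2.findContours(m,cv2.RETR_EXTERNAL,cv2.CHAIN_APPROX_NONE)[0] if cv2.contourArea(c)>40]
    if near is not None: return min(cs,key=lambda c:np.hypot(*(c[:,0].mean(0)-near)))
    return max(cs,key=cv2.contourArea)
def rect(s,c,z,obs=None):
    P=plane(s,c[:,0],z,obs)[:,:2]*1000
    return cv2.minAreaRect(P.astype(np.float32))
E
python3 - <<'E'
from h import *
for n,g,l in(("top",(281,230),(147,227)),("scene",(303,190),(395,317))):
    s=np.load(f"pics/{n}0.npy",allow_pickle=True).item();im=s["image"];hsv=cv2.cvtColor(im,cv2.COLOR_BGR2HSV)
    print(n,hsv[g[1],g[0]])
    c=blob(im,(45,120,40),(80,255,255),g);print(" green",cv2.contourArea(c),rect(s,c,.109))
    c=blob(im,(118,50,50),(150,255,255),l);print(" lav",cv2.contourArea(c),c[:,0].min(0),c[:,0].max(0),rect(s,c,.012))
    big=cv2.resize(im[l[1]-35:l[1]+35,l[0]-35:l[0]+35],None,fx=8,fy=8,interpolation=cv2.INTER_NEAREST);cv2.imwrite(f"pics/{n}_c.png",big)
E
```

```text
top [ 65 204 116]
 green 2133.0 ((501.73046875, -21.594566345214844), (90.96163940429688, 113.64161682128906), 11.697298049926758)
 lav 570.5 [126 206] [167 247] ((510.484130859375, 302.385009765625), (79.03660583496094, 78.62425231933594), 66.31594848632812)
scene [ 69 183  81]
 green 1355.5 ((500.3597106933594, -19.38158416748047), (88.74962615966797, 110.98296356201172), 11.380645751953125)
 lav 733.0 [370 299] [419 338] ((511.7745361328125, 309.6332092285156), (81.30523681640625, 80.6816177368164), 66.60591888427734)
```

Request:
servo_tool:
  moves:
    - [9,-11.6,0,0,0]
    - [9,-11.6,0,0,0]
    - [9,-11.6,0,0,0]
    - [9,-11.6,0,0,0]
    - [9,-11.6,0,0,0]
    - [9,-11.6,0,0,0]
    - [9,-11.6,0,0,0]
    - [9,-11.6,0,0,0]
    - [9,-11.6,0,0,0]
    - [9,-11.6,0,0,0]

```text
time: 0.93
tool_pos: [0.2823, -0.1937, 0.2055]
ee_rot: [-3.14, -0.002, 0.251]
wrist_force: [-1.0, 0.9, -0.8]
width: 0.094
finger_force: 0.0
```

Request:
servo_tool:
  moves:
    - [9,-11.6,0,0,0]
    - [9,-11.6,0,0,0]
    - [9,-11.6,0,0,0]
    - [9,-11.6,0,0,0]
    - [9,-11.6,0,0,0]
    - [9,-11.6,0,0,0]
    - [9,-11.6,0,0,0]
    - [9,-11.6,0,0,0]
    - [9,-11.6,0,0,0]
    - [9,-11.6,0,0,0]

```text
time: 1.77
tool_pos: [0.431, 0.1408, 0.204]
ee_rot: [-3.14, 0.001, 0.248]
wrist_force: [-1.3, 0.3, -0.5]
width: 0.094
finger_force: 0.0
```

Request:
servo_tool:
  moves:
    - [4.5,-5.8,0,-8.8,0]
    - [4.5,-5.8,0,-8.8,0]
    - [4.5,-5.8,0,-8.8,0]
    - [4.5,-5.8,0,-8.8,0]
    - [4.5,-5.8,0,-8.8,0]
    - [4.5,-5.8,0,-8.8,0]
    - [4.5,-5.8,0,-8.8,0]
    - [4.5,-5.8,0,-8.8,0]
    - [4.5,-5.8,0,-8.8,0]
    - [4.5,-5.8,0,-8.8,0]

```text
time: 2.6
tool_pos: [0.5047, 0.3032, 0.2049]
ee_rot: [-3.141, 0.001, 1.161]
wrist_force: [-0.4, 1.0, 0.1]
width: 0.0941
finger_force: 0.0
```

```bash
cat > look.py <<'E'
import sys
from h import *
from bench import robot
o=robot.get_obs();s=robot.snapshot("wrist");s["obs"]=o
np.save(f"pics/{sys.argv[1]}.npy",s,allow_pickle=True);cv2.imwrite(f"pics/{sys.argv[1]}.png",s["image"])
print(o["time"],o["tool_pos"],o["ee_rot"],o["wrist_force"],o["joint_positions"])
E
python3 look.py w1; python3 -c "
import numpy as np;s=np.load('pics/w1.npy',allow_pickle=True).item();print(s['T_tool_cam'],s['fx'])"
```

```text
2.6 [0.50470093 0.30316029 0.20491126] [-3.14131399e+00  1.24180695e-03  1.16050246e+00] [-0.37507345  1.04939639  0.14210315] [ 4.44991653e-01  1.74841973e-01  1.27411472e+00 -6.08901238e-04
  1.69375601e+00  8.55211346e-01]
[[-2.55936574e-04 -9.57228466e-01 -2.89333023e-01  8.49263111e-02]
 [ 9.99999861e-01 -3.78304369e-04  3.67006750e-04 -6.36922325e-04]
 [-4.60765255e-04 -2.89332889e-01  9.57228430e-01 -1.79581212e-01]
 [ 0.00000000e+00  0.00000000e+00  0.00000000e+00  1.00000000e+00]] 296.832828941917
```

View pics/w1.png

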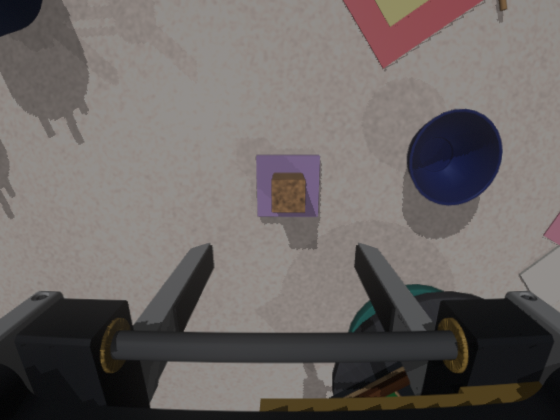

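The wrist view shows the foot spanning (257–320, 155–216) with the cork top at (288,192), nearly aligned with the fingers and the bowl clear at (455,155).

Run:
```python
from h import *
s=np.load("pics/w1.npy",allow_pickle=True).item();o=s["obs"];im=s["image"]
c=blob(im,(118,50,50),(150,255,255),(288,185));print(cv2.boundingRect(c),rect(s,c,.012,o))
hsv=cv2.cvtColor(im,cv2.COLOR_BGR2HSV);print(hsv[195,288],hsv[178,288],hsv[165,288],hsv[214,265])
k=blob(im,(5,70,60),(18,255,255),(288,192));print(cv2.boundingRect(k),rect(s,k,.062,o))
```

```text
(257, 155, 63, 62) ((511.4979248046875, 307.2284851074219), (79.16683197021484, 78.77840423583984), 65.44904327392578)
[ 14 115 106] [ 14 104  91] [137  66 123] [136  66 131]
(272, 174, 33, 39) ((512.127197265625, 309.3730163574219), (43.46389389038086, 36.303497314453125), 66.4876937866211)
```

Request:
servo_tool:
  moves:
    - [0.24,0.19,0,0,0]
    - [0.24,0.19,1.5,0,0]
    - [0.24,0.19,3,0,0]
    - [0.24,0.19,4.5,0,0]
    - [0.24,0.19,6,0,0]
    - [0.24,0.19,6.8,0,0]
    - [0.24,0.19,7.2,0,0]
    - [0.24,0.19,7.2,0,0]
    - [0.24,0.19,7.2,0,0]

```text
time: 3.4
tool_pos: [0.5118, 0.3084, 0.0262]
ee_rot: [3.141, -0.001, 1.163]
wrist_force: [-0.8, 0.5, 1.1]
width: 0.094
finger_force: 0.0
```

Request:
servo_tool:
  moves:
    - [0,0,0,0,0.7]
    - [0,0,0,0,0.7]
    - [0,0,0,0,0.7]
    - [0,0,0,0,0.7]
    - [0,0,0,0,0.7]
    - [0,0,0,0,0.7]
    - [0,0,0,0,0.7]
    - [0,0,0,0,0.7]
    - [0,0,0,0,0.7]
    - [0,0,0,0,0.7]

```text
time: 4.23
tool_pos: [0.5111, 0.3081, 0.0254]
ee_rot: [3.141, 0.0, 1.163]
wrist_force: [0.1, -0.1, -0.3]
width: 0.038
finger_force: 30.0
```

Request:
servo_tool:
  moves:
    - [0,0,-1,0,0.7]
    - [0,0,-2.5,0,0.7]
    - [0,0,-4,0,0.7]
    - [0,0,-5.5,0,0.7]
    - [0,0,-6.6,0,0.7]
    - [0,0,-6.6,0,0.7]
    - [0,0,-6.6,0,0.7]

```text
time: 4.82
tool_pos: [0.5115, 0.3085, 0.1913]
ee_rot: [3.14, -0.002, 1.163]
wrist_force: [-0.3, -0.3, -3.7]
width: 0.0375
finger_force: 30.0
```

Request:
servo_tool:
  moves:
    - [-1.2,0.473,0,-0.6,0.7]
    - [-2.4,0.946,0,-1.2,0.7]
    - [-3.6,1.42,0,-1.8,0.7]
    - [-4.8,1.9,0,-2.4,0.7]
    - [-6,2.37,0,-3,0.7]
    - [-7.2,2.84,0,-3.6,0.7]
    - [-8.4,3.31,0,-4.2,0.7]
    - [-9.6,3.78,0,-4.8,0.7]
    - [-10.8,4.26,0,-5.4,0.7]
    - [-12,4.73,0,-5.83,0.7]

```text
time: 5.65
tool_pos: [0.4982, -0.0153, 0.1858]
ee_rot: [-3.134, -0.003, 1.777]
wrist_force: [0.2, -0.3, -3.2]
width: 0.0382
finger_force: 30.0
```

Request:
servo_tool:
  moves:
    - [0,0,0,0,0.7]
    - [0,0,0,0,0.7]
    - [0,0,0,0,0.7]

```text
time: 5.9
tool_pos: [0.4992, -0.0136, 0.1873]
ee_rot: [-3.136, -0.003, 1.773]
wrist_force: [0.0, -0.5, -2.8]
width: 0.038
finger_force: 30.0
```

```bash
python3 look.py w2
python3 - <<'E'
from bench import robot
import numpy as np,cv2
s=robot.snapshot("top");np.save("pics/top1.npy",s,allow_pickle=True)
cv2.imwrite("pics/top1.png",s["image"])
w=cv2.imread("pics/w2.png");t=cv2.resize(s["image"][130:270,190:350],None,fx=3,fy=3)
cv2.imwrite("pics/mix1.png",cv2.resize(np.hstack([w,t]),None,fx=.75,fy=.75))
E
```

```text
5.9 [ 0.49920342 -0.0136499   0.18730317] [-3.13641351e+00 -2.61446679e-03  1.77296122e+00] [ 0.01408398 -0.49072762 -2.75775304] [-1.41425550e-01 -1.71476752e-02  1.51419855e+00  7.19200800e-04
  1.65029893e+00 -3.43542155e-01]
```

View pics/mix1.png

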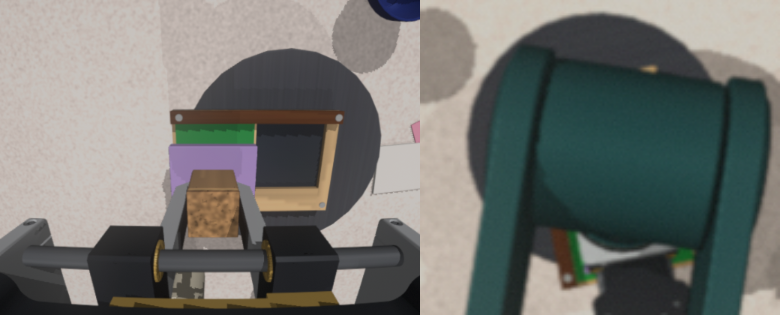

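The wrist view shows the rail (row ≈155 full-res), the green strip above the held lavender foot, and the recess to the right at (385,205).

Run:
```python
from h import *
s=np.load("pics/w2.npy",allow_pickle=True).item();o=s["obs"];im=s["image"]
g=blob(im,(45,100,30),(85,255,255),(285,178));x,y,w,h=cv2.boundingRect(g);print("green",x,y,w,h)
p=g[:,0]
def line(q,z):
    P=plane(s,q,z,o)[:,:2]*1000;vx,vy,x0,y0=cv2.fitLine(P.astype(np.float32),cv2.DIST_HUBER,0,.01,.01).ravel();return np.array([vx,vy]),np.array([x0,y0])
top=np.array([[c,p[p[:,0]==c,1].min()-.5] for c in range(x+8,x+w-8)])
d,q=line(top,.109);d*=np.sign(d[0]);yaw=np.arctan2(d[1],d[0]);print("green top edge yaw",np.degrees(yaw),q)
R=np.array([[np.cos(yaw),-np.sin(yaw)],[np.sin(yaw),np.cos(yaw)]])
rows=range(y+8,y+h-5)
r=np.array([[p[p[:,1]==v,0].max()+.5,v] for v in rows]);d2,q2=line(r,.109);print("right edge dir",np.degrees(np.arctan2(d2[1],d2[0])),q2)
# recess in plate coordinates: y from top edge(41), x from right edge(-44)
c=R.T@q2, R.T@q
rec=R@np.array([c[0][0]+44,c[1][1]-41]);print("recess by wrist",rec)
f=blob(im,(118,40,50),(150,255,255),(285,220));zf=o["tool_pos"][2]-.0254+.012
X,Y,W,H=cv2.boundingRect(f);print("foot",X,Y,W,H);pf=f[:,0]
tf=np.array([[c,pf[pf[:,0]==c,1].min()-.5] for c in range(X+8,X+W-8)])
d3,q3=line(tf,zf);d3*=np.sign(d3[0]);print("foot top edge yaw",np.degrees(np.arctan2(d3[1],d3[0])))
rr=range(Y+6,Y+H-25)
le=plane(s,[[pf[pf[:,1]==v,0].min()-.5,v] for v in rr],zf,o)[:,:2]*1000@R; re=plane(s,[[pf[pf[:,1]==v,0].max()+.5,v] for v in rr],zf,o)[:,:2]*1000@R
print("foot in plate coords: x",np.median(le[:,0])-(rec@R)[0],np.median(re[:,0])-(rec@R)[0],"y top",(q3@R-rec@R)[1])
print("tcp plate",o["tool_pos"][:2]*1000@R-rec@R)
```

```text
green 235 165 104 26
green top edge yaw 12.647849 [496.2793    36.678085]
right edge dir -75.55024 [537.9148    33.807423]
recess by wrist [587.2149    15.064728]
foot 225 192 119 69
foot top edge yaw 11.652818
foot in plate coords: x -131.81188229109534 -51.73681328248017 y top 32.06771
tcp plate [-92.16311495  -8.74701066]
```

Run:
```python
from h import *
s=np.load("pics/w2.npy",allow_pickle=True).item();o=s["obs"];im=s["image"]
hsv=cv2.cvtColor(im,cv2.COLOR_BGR2HSV);print(hsv[155,300],hsv[155,400],hsv[148,300],hsv[161,300])
m=cv2.inRange(hsv,np.array((0,90,20)),np.array((14,255,140)));g=cv2.cvtColor(im,cv2.COLOR_BGR2GRAY)
top=[];bot=[]
for c in range(250,436,3):
    v=np.flatnonzero(m[140:175,c])+140
    if len(v)>4: top.append((c,v.min()-.5));bot.append((c,v.max()+.5))
print(len(top),top[0],top[-1],bot[0],bot[-1])
for n,q,z in(("outer top",top,.117),("bottom inner",bot,.109)):
    P=plane(s,q,z,o)[:,:2]*1000;a=cv2.fitLine(P.astype(np.float32),cv2.DIST_HUBER,0,.01,.01).ravel();print(n,np.degrees(np.arctan2(a[1],a[0])),a[2:])
```

```text
[ 11 132  81] [ 11 148  86] [ 11 123  77] [ 12 131  76]
62 (250, np.float64(147.5)) (433, np.float64(146.5)) (250, np.float64(164.5)) (433, np.float64(165.5))
outer top 12.009819 [554.65204  65.66312]
bottom inner 11.759231 [520.6803   42.28495]
```

Request:
servo_tool:
  moves:
    - [0,0,0.5,0,0.7]
    - [0,0,1.1,0,0.7]
    - [0,0,1.6,0,0.7]
    - [0,0,1.85,0,0.7]
    - [0,0,1.85,0,0.7]
    - [0,0,1.85,0,0.7]
    - [0,0,1.85,0,0.7]
    - [0,0,1.85,0,0.7]

```text
time: 6.67
tool_pos: [0.5013, -0.0141, 0.1453]
ee_rot: [3.14, 0.001, 1.774]
wrist_force: [-0.5, -0.4, -3.0]
width: 0.0377
finger_force: 30.0
```

Request:
servo_tool:
  moves:
    - [0,0,0.03,0,0.7]
    - [0,0,0.06,0,0.7]
    - [0,0,0.09,0,0.7]
    - [0,0,0.12,0,0.7]
    - [0,0,0.12,0,0.7]
    - [0,0,0.12,0,0.7]

```text
time: 7.17
tool_pos: [0.5006, -0.0141, 0.1411]
ee_rot: [-3.141, 0.0, 1.774]
wrist_force: [0.8, -0.4, -2.7]
width: 0.0378
finger_force: 30.0
```

Request:
servo_tool:
  moves:
    - [0,0,0.04,0,0.7]
    - [0,0,0.08,0,0.7]
    - [0,0,0.12,0,0.7]
    - [0,0,0.16,0,0.7]
    - [0,0,0.16,0,0.7]
    - [0,0,0.16,0,0.7]

```text
time: 7.67
tool_pos: [0.5006, -0.0141, 0.1371]
ee_rot: [-3.141, -0.0, 1.774]
wrist_force: [-0.4, 0.7, -3.1]
width: 0.0377
finger_force: 30.0
```

Request:
servo_tool:
  moves:
    - [0,0,0.02,0,0.7]
    - [0,0,0.04,0,0.7]
    - [0,0,0.04,0,0.7]
    - [0,0,0.04,0,0.7]

```text
time: 8.0
tool_pos: [0.5006, -0.0141, 0.1362]
ee_rot: [-3.142, 0.0, 1.774]
wrist_force: [1.0, 0.9, -3.4]
width: 0.0379
finger_force: 30.0
```

Request:
servo_tool:
  moves:
    - [0,0,0.02,0,0.7]
    - [0,0,0.04,0,0.7]
    - [0,0,0.04,0,0.7]
    - [0,0,0.04,0,0.7]

```text
time: 8.33
tool_pos: [0.5006, -0.0141, 0.1352]
ee_rot: [-3.141, 0.0, 1.774]
wrist_force: [0.1, 0.2, -3.0]
width: 0.0378
finger_force: 30.0
```

Request:
servo_tool:
  moves:
    - [0,0,0.01,0,0.7]
    - [0,0,0.02,0,0.7]
    - [0,0,0.02,0,0.7]
    - [0,0,0.02,0,0.7]

```text
time: 8.67
tool_pos: [0.5006, -0.0141, 0.1347]
ee_rot: [-3.142, 0.0, 1.774]
wrist_force: [-0.1, -0.1, -3.1]
width: 0.0376
finger_force: 30.0
```

Request:
servo_tool:
  moves:
    - [0,0,0.01,0,0.7]
    - [0,0,0.02,0,0.7]
    - [0,0,0.02,0,0.7]
    - [0,0,0.02,0,0.7]

```text
time: 9.0
tool_pos: [0.5006, -0.0141, 0.1342]
ee_rot: [-3.142, 0.0, 1.774]
wrist_force: [0.2, -0.1, -3.3]
width: 0.038
finger_force: 30.0
```

Request:
servo_tool:
  moves:
    - [0,0,0.01,0,0.7]
    - [0,0,0.02,0,0.7]
    - [0,0,0.02,0,0.7]
    - [0,0,0.02,0,0.7]

```text
time: 9.33
tool_pos: [0.5007, -0.0141, 0.1338]
ee_rot: [3.142, 0.0, 1.774]
wrist_force: [0.2, -0.5, -3.3]
width: 0.0379
finger_force: 30.0
```

Request:
servo_tool:
  moves:
    - [0,0,0.01,0,0.7]
    - [0,0,0.02,0,0.7]
    - [0,0,0.02,0,0.7]
    - [0,0,0.02,0,0.7]

```text
time: 9.67
tool_pos: [0.5007, -0.0141, 0.1335]
ee_rot: [3.141, 0.0, 1.774]
wrist_force: [-0.9, -0.4, -1.1]
width: 0.0379
finger_force: 30.0
```

Request:
servo_tool:
  moves:
    - [0,0,0.01,0,0.7]
    - [0,0,0.01,0,0.7]
    - [0,0,0.01,0,0.7]
    - [0,0,0.01,0,0.7]

```text
time: 10.0
tool_pos: [0.5006, -0.0142, 0.1333]
ee_rot: [3.142, 0.0, 1.774]
wrist_force: [-2.4, -1.1, 1.3]
width: 0.038
finger_force: 30.0
```

Request:
servo_tool:
  moves:
    - [0.03,0,0,0,0.7]
    - [0.07,0,0,0,0.7]
    - [0.11,0,0,0,0.7]
    - [0.15,0,0,0,0.7]
    - [0.19,0,0,0,0.7]
    - [0.23,0,0,0,0.7]
    - [0.24,0,0,0,0.7]
    - [0.24,0,0,0,0.7]

```text
time: 10.67
tool_pos: [0.5, -0.0082, 0.1332]
ee_rot: [3.14, 0.001, 1.774]
wrist_force: [0.9, -1.4, 0.7]
width: 0.038
finger_force: 30.0
```

Request:
servo_tool:
  moves:
    - [0.02,0,0,0,0.7]
    - [0.04,0,0,0,0.7]
    - [0.04,0,0,0,0.7]
    - [0.04,0,0,0,0.7]

```text
time: 11.0
tool_pos: [0.4995, -0.0073, 0.1332]
ee_rot: [3.141, 0.0, 1.774]
wrist_force: [1.0, -1.6, 0.6]
width: 0.0377
finger_force: 30.0
```

Request:
servo_tool:
  moves:
    - [0.02,0,0,0,0.7]
    - [0.04,0,0,0,0.7]
    - [0.04,0,0,0,0.7]
    - [0.04,0,0,0,0.7]

```text
time: 11.33
tool_pos: [0.4991, -0.0063, 0.1331]
ee_rot: [3.141, 0.0, 1.774]
wrist_force: [1.0, -2.9, 1.7]
width: 0.0378
finger_force: 30.0
```

Request:
servo_tool:
  moves:
    - [0.01,0,0,0,0.7]
    - [0.02,0,0,0,0.7]
    - [0.02,0,0,0,0.7]
    - [0.02,0,0,0,0.7]

```text
time: 11.67
tool_pos: [0.499, -0.0059, 0.1331]
ee_rot: [3.141, 0.0, 1.774]
wrist_force: [1.2, -2.9, 1.8]
width: 0.0382
finger_force: 30.0
```

Request:
servo_tool:
  moves:
    - [0.01,0,0,0,0.7]
    - [0.02,0,0,0,0.7]
    - [0.02,0,0,0,0.7]
    - [0.02,0,0,0,0.7]

```text
time: 12.0
tool_pos: [0.4989, -0.0054, 0.1331]
ee_rot: [3.142, 0.0, 1.774]
wrist_force: [0.3, -2.8, 1.8]
width: 0.0382
finger_force: 30.0
```

Request:
servo_tool:
  moves:
    - [0.01,0,0,0,0.7]
    - [0.02,0,0,0,0.7]
    - [0.02,0,0,0,0.7]
    - [0.02,0,0,0,0.7]

```text
time: 12.33
tool_pos: [0.4987, -0.0048, 0.133]
ee_rot: [-3.142, 0.0, 1.774]
wrist_force: [-0.2, -3.8, 3.7]
width: 0.0376
finger_force: 30.0
```

Request:
servo_tool:
  moves:
    - [0.01,0,-0.01,0,0.7]
    - [0.02,0,-0.01,0,0.7]
    - [0.02,0,-0.01,0,0.7]
    - [0.02,0,-0.01,0,0.7]

```text
time: 12.67
tool_pos: [0.4986, -0.0042, 0.1331]
ee_rot: [-3.141, -0.0, 1.774]
wrist_force: [0.7, -3.0, 1.3]
width: 0.0377
finger_force: 30.0
```

Request:
servo_tool:
  moves:
    - [0.01,0,0,0,0.7]
    - [0.02,0,0,0,0.7]
    - [0.02,0,0,0,0.7]
    - [0.02,0,0,0,0.7]

```text
time: 13.0
tool_pos: [0.4985, -0.0038, 0.1332]
ee_rot: [-3.141, -0.0, 1.774]
wrist_force: [0.4, -2.4, 2.0]
width: 0.038
finger_force: 30.0
```

Request:
servo_tool:
  moves:
    - [0.01,0,0,0,0.7]
    - [0.02,0,0,0,0.7]
    - [0.02,0,0,0,0.7]
    - [0.02,0,0,0,0.7]

```text
time: 13.33
tool_pos: [0.4984, -0.0032, 0.1331]
ee_rot: [-3.141, -0.0, 1.774]
wrist_force: [0.5, -2.9, 2.5]
width: 0.0381
finger_force: 30.0
```

Request:
servo_tool:
  moves:
    - [0.01,0,-0.005,0,0.7]
    - [0.02,0,-0.005,0,0.7]
    - [0.02,0,-0.005,0,0.7]
    - [0.02,0,-0.005,0,0.7]

```text
time: 13.67
tool_pos: [0.4982, -0.0027, 0.1332]
ee_rot: [-3.141, -0.0, 1.774]
wrist_force: [1.4, -2.6, 2.1]
width: 0.0381
finger_force: 30.0
```

Request:
servo_tool:
  moves:
    - [0.01,0,0,0,0.7]
    - [0.02,0,0,0,0.7]
    - [0.02,0,0,0,0.7]
    - [0.02,0,0,0,0.7]

```text
time: 14.0
tool_pos: [0.4981, -0.0023, 0.1332]
ee_rot: [-3.141, -0.0, 1.774]
wrist_force: [0.1, -2.7, 1.3]
width: 0.0376
finger_force: 30.0
```

```bash
python3 look.py w3
python3 - <<'E'
import cv2
i=cv2.imread("pics/w3.png")[130:280,200:470];cv2.imwrite("pics/w3c.png",cv2.resize(i,None,fx=2.9,fy=2.9,interpolation=cv2.INTER_CUBIC))
E
```

```text
14.0 [ 0.49811554 -0.0022669   0.13323341] [-3.14129995e+00 -9.84535878e-05  1.77392935e+00] [ 0.08245394 -2.67040735  1.31430149] [-1.18424585e-01 -2.36472764e-03  1.60735986e+00  9.00381233e-07
  1.53690634e+00 -3.21557658e-01]
```

View pics/w3c.png

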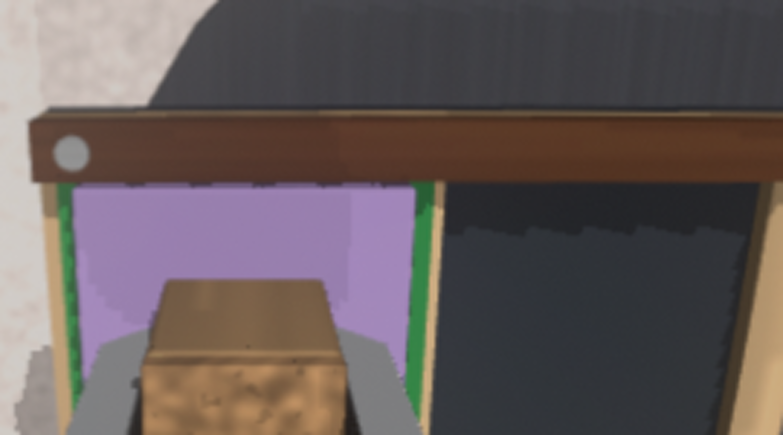

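The crop shows the foot parallel to the rail with about a pixel of gap; the recess edge is ~10 px right of the foot.

Request:
servo_tool:
  moves:
    - [0.01,0,0,0,0.7]
    - [0.02,0,0,0,0.7]
    - [0.02,0,0,0,0.7]
    - [0.02,0,0,0,0.7]

```text
time: 14.38
tool_pos: [0.4981, -0.0018, 0.1333]
ee_rot: [-3.141, -0.0, 1.774]
wrist_force: [0.2, -2.7, 0.6]
width: 0.0381
finger_force: 30.0
```

Request:
servo_tool:
  moves:
    - [0.01,0,0,0,0.7]
    - [0.02,0,0,0,0.7]
    - [0.02,0,0,0,0.7]
    - [0.02,0,0,0,0.7]

```text
time: 14.72
tool_pos: [0.4979, -0.0013, 0.1333]
ee_rot: [-3.141, -0.0, 1.774]
wrist_force: [0.2, -2.6, 1.8]
width: 0.0379
finger_force: 30.0
```

Request:
servo_tool:
  moves:
    - [0.01,0,0,0,0.7]
    - [0.02,0,0,0,0.7]
    - [0.02,0,0,0,0.7]
    - [0.02,0,0,0,0.7]

```text
time: 15.05
tool_pos: [0.4979, -0.0008, 0.1333]
ee_rot: [-3.141, -0.0, 1.774]
wrist_force: [0.5, -2.4, 1.0]
width: 0.0375
finger_force: 30.0
```

Request:
servo_tool:
  moves:
    - [0.01,0,0,0,0.7]
    - [0.02,0,0,0,0.7]
    - [0.02,0,0,0,0.7]
    - [0.02,0,0,0,0.7]

```text
time: 15.38
tool_pos: [0.4979, -0.0006, 0.1333]
ee_rot: [-3.142, 0.001, 1.774]
wrist_force: [0.2, -4.0, 0.1]
width: 0.0376
finger_force: 30.0
```

Request:
servo_tool:
  moves:
    - [0.01,0,0,0,0.7]
    - [0.02,0,0,0,0.7]
    - [0.02,0,0,0,0.7]
    - [0.02,0,0,0,0.7]

```text
time: 15.72
tool_pos: [0.4978, -0.0004, 0.1333]
ee_rot: [3.142, 0.001, 1.773]
wrist_force: [0.7, -5.3, -0.4]
width: 0.0374
finger_force: 30.0
```

Request:
servo_tool:
  moves:
    - [-0.03,0,0,0,0.7]
    - [-0.065,0,0.005,0,0.7]
    - [-0.065,0.08,0.01,0,0.7]
    - [-0.065,0.16,0.01,0,0.7]
    - [-0.065,0.26,0.01,0,0.7]
    - [-0.065,0.36,0.01,0,0.7]
    - [-0.065,0.46,0.01,0,0.7]
    - [-0.065,0.56,0.01,0,0.7]
    - [-0.065,0.6,0.01,0,0.7]
    - [-0.065,0.6,0.01,0,0.7]

```text
time: 16.55
tool_pos: [0.5111, 0.0019, 0.1335]
ee_rot: [-3.137, -0.001, 1.774]
wrist_force: [-3.9, -2.9, 5.3]
width: 0.0378
finger_force: 30.0
```

Request:
servo_tool:
  moves:
    - [0,0.04,0,0,0.7]
    - [0,0.12,0,0,0.7]
    - [0,0.2,0,0,0.7]
    - [0,0.28,0,0,0.7]
    - [0,0.36,0,0,0.7]
    - [0,0.44,0,0,0.7]
    - [0,0.52,0,0,0.7]
    - [0,0.6,0,0,0.7]
    - [0,0.6,0,0,0.7]

```text
time: 17.3
tool_pos: [0.5256, 0.0048, 0.1334]
ee_rot: [-3.137, -0.001, 1.774]
wrist_force: [-5.1, -3.3, 5.4]
width: 0.0377
finger_force: 30.0
```

Request:
servo_tool:
  moves:
    - [0,0.04,-0.012,0,0.7]
    - [0,0.12,-0.012,0,0.7]
    - [0,0.2,-0.012,0,0.7]
    - [0,0.28,-0.012,0,0.7]
    - [0,0.36,-0.012,0,0.7]
    - [0,0.44,-0.012,0,0.7]
    - [0,0.52,-0.012,0,0.7]
    - [0,0.6,-0.012,0,0.7]
    - [0,0.6,-0.012,0,0.7]

```text
time: 18.05
tool_pos: [0.5402, 0.0078, 0.1334]
ee_rot: [-3.136, -0.001, 1.774]
wrist_force: [-4.5, -2.6, 4.2]
width: 0.0377
finger_force: 30.0
```

Request:
servo_tool:
  moves:
    - [0,0.04,0,0,0.7]
    - [0,0.12,0,0,0.7]
    - [0,0.2,0,0,0.7]
    - [0,0.28,0,0,0.7]
    - [0,0.36,0,0,0.7]
    - [0,0.44,0,0,0.7]
    - [0,0.52,0,0,0.7]
    - [0,0.6,0,0,0.7]
    - [0,0.6,0,0,0.7]

```text
time: 18.8
tool_pos: [0.5547, 0.0107, 0.1333]
ee_rot: [-3.136, -0.001, 1.774]
wrist_force: [-4.8, -3.9, 3.8]
width: 0.0376
finger_force: 30.0
```

Request:
servo_tool:
  moves:
    - [-0.016,0.04,0,0,0.7]
    - [-0.016,0.12,0,0,0.7]
    - [-0.016,0.2,0,0,0.7]
    - [-0.016,0.28,0,0,0.7]
    - [-0.016,0.36,0,0,0.7]
    - [-0.016,0.44,0,0,0.7]
    - [-0.016,0.52,0,0,0.7]
    - [-0.016,0.6,0,0,0.7]
    - [-0.016,0.6,0,0,0.7]

```text
time: 19.55
tool_pos: [0.5695, 0.0137, 0.1332]
ee_rot: [-3.136, -0.002, 1.775]
wrist_force: [-4.6, -3.1, 4.0]
width: 0.0379
finger_force: 30.0
```

Request:
servo_tool:
  moves:
    - [0,0.04,0,0,0.7]
    - [0,0.08,0,0,0.7]
    - [0,0.12,0,0,0.7]
    - [0,0.16,0,0,0.7]
    - [0,0.2,0,0,0.7]
    - [0,0.24,0,0,0.7]
    - [0,0.24,0,0,0.7]
    - [0,0.24,0,0,0.7]

```text
time: 20.22
tool_pos: [0.5752, 0.0149, 0.1332]
ee_rot: [-3.136, -0.002, 1.775]
wrist_force: [-4.8, -2.3, 3.9]
width: 0.0379
finger_force: 30.0
```

```bash
python3 look.py w4
python3 - <<'E'
import cv2
i=cv2.imread("pics/w4.png")[130:280,180:450];cv2.imwrite("pics/w4c.png",cv2.resize(i,None,fx=2.9,fy=2.9,interpolation=cv2.INTER_CUBIC))
E
```

```text
20.2167 [0.57521397 0.0149337  0.13318029] [-3.13598943e+00 -1.79660689e-03  1.77466021e+00] [-4.81332443 -2.27979784  3.89091716] [-7.26896656e-02  1.72539184e-01  1.41915909e+00  1.98426735e-04
  1.55577525e+00 -2.76562147e-01]
```

View pics/w4c.png

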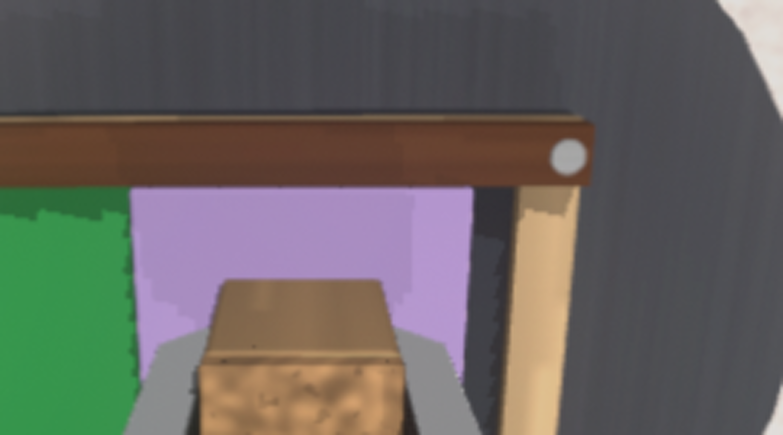

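The crop shows the foot's leading edge at column 472 with the recess's far edge at ~516, about 10 mm, so ~9 mm left to centre.

Request:
servo_tool:
  moves:
    - [-0.01,0.04,0,0,0.7]
    - [-0.01,0.08,0,0,0.7]
    - [-0.01,0.12,0,0,0.7]
    - [-0.01,0.16,0,0,0.7]
    - [-0.01,0.2,0,0,0.7]
    - [-0.01,0.24,0,0,0.7]
    - [-0.01,0.24,0,0,0.7]

```text
time: 20.85
tool_pos: [0.5834, 0.016, 0.1333]
ee_rot: [-3.141, -0.001, 1.774]
wrist_force: [-3.3, 0.8, 4.2]
width: 0.038
finger_force: 30.0
```

Request:
servo_tool:
  moves:
    - [0,0.02,0,0,0.7]
    - [0,0.04,0,0,0.7]
    - [0,0.04,0,0,0.7]
    - [0,0.04,0,0,0.7]

```text
time: 21.18
tool_pos: [0.5844, 0.0159, 0.1333]
ee_rot: [3.142, -0.0, 1.774]
wrist_force: [-3.9, -0.0, 4.2]
width: 0.0378
finger_force: 30.0
```

Request:
servo_tool:
  moves:
    - [0,0.02,0,0,0.7]
    - [0,0.04,0,0,0.7]
    - [0,0.04,0,0,0.7]
    - [0,0.04,0,0,0.7]

```text
time: 21.52
tool_pos: [0.5857, 0.0158, 0.1321]
ee_rot: [3.142, -0.0, 1.774]
wrist_force: [-0.2, -0.1, -3.1]
width: 0.0378
finger_force: 30.0
```

Request:
servo_tool:
  moves:
    - [0,0.02,0.02,0,0.7]
    - [0,0.03,0.04,0,0.7]
    - [0,0.03,0.06,0,0.7]
    - [0,0.03,0.08,0,0.7]
    - [0,0.03,0.08,0,0.7]
    - [0,0.03,0.08,0,0.7]

```text
time: 22.02
tool_pos: [0.5861, 0.016, 0.1313]
ee_rot: [3.142, 0.0, 1.774]
wrist_force: [-0.6, -0.7, -4.0]
width: 0.0376
finger_force: 30.0
```

Request:
servo_tool:
  moves:
    - [0,0,0.02,0,0.7]
    - [0,0,0.04,0,0.7]
    - [0,0,0.04,0,0.7]
    - [0,0,0.04,0,0.7]

```text
time: 22.35
tool_pos: [0.5861, 0.016, 0.1304]
ee_rot: [-3.142, 0.0, 1.774]
wrist_force: [-0.7, 0.6, -3.5]
width: 0.038
finger_force: 30.0
```

Request:
servo_tool:
  moves:
    - [0,0,0.02,0,0.7]
    - [0,0,0.04,0,0.7]
    - [0,0,0.06,0,0.7]
    - [0,0,0.08,0,0.7]
    - [0,0,0.08,0,0.7]
    - [0,0,0.08,0,0.7]

```text
time: 22.85
tool_pos: [0.5861, 0.016, 0.1286]
ee_rot: [3.141, 0.0, 1.774]
wrist_force: [-0.7, 0.1, -2.5]
width: 0.0376
finger_force: 30.0
```

Request:
servo_tool:
  moves:
    - [0,0,0.01,0,0.7]
    - [0,0,0.02,0,0.7]
    - [0,0,0.03,0,0.7]
    - [0,0,0.03,0,0.7]
    - [0,0,0.03,0,0.7]

```text
time: 23.27
tool_pos: [0.5862, 0.016, 0.1283]
ee_rot: [3.141, 0.0, 1.774]
wrist_force: [-3.0, 0.5, 1.8]
width: 0.0378
finger_force: 30.0
```

Request:
servo_tool:
  moves:
    - [0,0,0.01,0,0.7]
    - [0,0,0.02,0,0.7]
    - [0,0,0.02,0,0.7]
    - [0,0,0.02,0,0.7]

```text
time: 23.6
tool_pos: [0.5862, 0.016, 0.1283]
ee_rot: [3.141, 0.0, 1.774]
wrist_force: [-3.6, 0.4, 5.3]
width: 0.0378
finger_force: 30.0
```

Request:
servo_tool:
  moves:
    - [0,0,-0.015,0,0.7]
    - [0,0,-0.025,0,0.7]
    - [0,0,-0.025,0,0.7]

```text
time: 23.85
tool_pos: [0.5862, 0.016, 0.1283]
ee_rot: [3.141, 0.0, 1.774]
wrist_force: [-2.7, 0.1, 5.0]
width: 0.038
finger_force: 30.0
```

Request:
servo_tool:
  moves:
    - [0,0,0,0,0.6]
    - [0,0,0,0,0.5]
    - [0,0,0,0,0.3]
    - [0,0,0,0,0]
    - [0,0,0,0,0]
    - [0,0,0,0,0]
    - [0,0,0,0,0]
    - [0,0,0,0,0]
    - [0,0,0,0,0]

```text
time: 24.6
tool_pos: [0.5861, 0.0159, 0.1277]
ee_rot: [-3.142, 0.0, 1.774]
wrist_force: [0.4, -0.2, 0.1]
width: 0.0876
finger_force: 0.0
```

Request:
servo_tool:
  moves:
    - [0,0,-0.5,0,0]
    - [0,0,-1.2,0,0]
    - [0,0,-2,0,0]
    - [0,0,-3,0,0]
    - [0,0,-4,0,0]
    - [0,0,-4,0,0]
    - [0,0,-4,0,0]
    - [0,0,-4,0,0]

```text
time: 25.27
tool_pos: [0.5859, 0.016, 0.2274]
ee_rot: [-3.141, -0.0, 1.774]
wrist_force: [-0.2, 0.6, -0.5]
width: 0.094
finger_force: 0.0
```

```bash
python3 look.py w5
python3 - <<'E'
from h import *
s=np.load("pics/w5.npy",allow_pickle=True).item();o=s["obs"]
c=blob(s["image"],(118,40,50),(150,255,255));print(rect(s,c,.115,o),rect(s,c,.121,o))
E
```

```text
25.2667 [0.58585804 0.0159892  0.22737022] [-3.14112230e+00 -4.18908076e-05  1.77383694e+00] [-0.1862174   0.64989822 -0.47091806] [-6.93882473e-02  1.65471094e-01  1.24076260e+00 -8.73991098e-05
  1.73582324e+00 -2.72443207e-01]
((585.8941040039062, 15.42685317993164), (79.94601440429688, 79.1192626953125), 11.625385284423828) ((585.5340576171875, 17.153003692626953), (78.30305480957031, 77.4932632446289), 11.625377655029297)
```

View pics/w5.png

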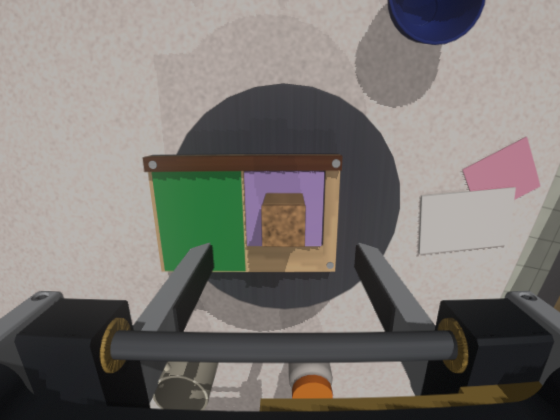

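The wrist view shows the lavender foot (245–324, 172–247) sitting square inside the recess against the rail line. The fingers are clear, and the bystanders look undisturbed.

```bash
python3 -c "
from bench import robot
print(robot.close_job())"
```

```text
the job is handed in; nothing more can be done
None
```

I set the chuck down on the landing patch, slid it along the rail until it dropped into the recess, released it and handed the job in at about 25 s; no verdict came back, but the wrist view and the roughly 5 mm drop (6 mm nominal) fit it being seated, and wrist readings put contact with the wheel under 11 N.

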